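# Dress the slanted whetstone with the dressing block and put the block away

### The arm

A 6-joint arm with a two-finger parallel gripper is mounted at the origin on a cart in front of the work surface, level with it; the furniture and walls round the work are solid. World frame = base frame: x ahead of the robot, y to its left, z up, the work surface at z = 0. Lengths are in mm, angles in degrees, forces in N, time in s.
With the tool pointing down it reaches from about 350 to 850 mm from the base axis. Payload 8.1 kg.
Tool frame: the origin (TCP) lies midway between the tips of the shut fingers; the grasp point (between the pads) lies 19 mm behind it (r.pinch_z is the distance from the TCP to the grasp point, in mm); z points along the fingers, y is the line along which they close (so a half turn about z gives the same grasp; the last joint's range is limited). The gripper opens to 85 mm and grips with 20 to 120 N. Pads are 22 mm wide; open, the fingers measure 114 mm over their backs; the gripper's body (76 mm by 85 mm) begins 54 mm behind the grasp point. The pads swing forward as they close: fully open they stand 13 mm farther back than shut.
Start: joints at [-74.909, 7.471, 85.268, -0, 87.261, -4.893], TCP at [205.082, -563.867, 193.292] pointing down, gripper open.
Joint ranges: [-169.43, 169.43], [-51.17, 129.36], [1.28, 143.12], [-76.62, 256.62], [0, 156.53], [-152.29, 152.29]. Speed limits (degrees/s): [136.94, 136.94, 159.86, 180, 180, 180].

### API

Orientations are given as [roll, pitch, yaw] about the fixed x, y, z axes, in that order (R = Rz(yaw) Ry(pitch) Rx(roll)).
In Python, from bench import sensors, optics, job, r gives the robot as it stands.
- The arm moves only by the tool play_rows, never from a script. Its argument "motion" is a list that holds one entry, the list of rows, each a list of 6 numbers: the shift along the tool's x, y, z in cm, then the turn, a rotation vector about the tool's x, y, z in degrees. In form: [[[x, y, z, ax, ay, az], ...]]. A call has 1 to 5 rows; each row is the pose to reach, as a shift and turn from the pose commanded when the call began, along the tool's axes at that moment; what a row does not reach only later rows make up. A row lasts 1/10 s, in which the tool goes at most 50 mm and 8.59 degrees, less where a joint would pass 70% of its speed; a pose out of reach is approached as far as the arm can. A call with a gripper value outside its range is refused whole. "jaw" is the opening, from 0 (shut) to 1 (fully open), set as the call begins (left out, the last holds). The fingers move at their own pace and stop on an object; "squeeze" is the grip in N (left out, the last holds). Time passes only in rows, so rows that repeat a pose let the fingers close. It gives the time, the measured TCP pose, the force, the opening and the grip force at its end, in the units of the state.
- sensors.sense(): the state, without advancing time (a new reading comes with each control period).
- optics.snapshot(name): name is "side" or "top"; returns a dict with "pixels" (400x640x3 uint8, red, green, blue), "mtx" (3x3 intrinsics, pixels), "k1" (the pictures are not rectified: a ray, as slopes to the right and down, at radius r is drawn at 1 + k1 r^2 times it, then the intrinsics apply), "R" (3x3) and "t" (3): a world point X has camera coordinates R X + t. Camera axes: x right, y down, z forward; pixel columns grow to the right and rows downward; lengths in mm; the calibration is good to about 2 mm. A picture is of the moment at which its call begins. There is no depth.
- job.hand_in(): hands the job in; it is judged then, once.
The state is a dict: "time": time; "joint_pos": joint angles; "qd": joint speeds; "joint_efforts": joint torques, N m; "tool_pos": TCP position; "tcp_rot": TCP orientation; "ft_force": force on the tool from outside, world axes, zero at the start; "wrist_torque": the same for the moment, N m; "finger_gap": finger opening in mm; "grip_force": force on a finger pad.
Only numpy, scipy, OpenCV 4.12 (cv2) and the standard library are available. Lean on these libraries where they do the work, as an engineer would, in place of code of your own. Each camera call takes 0.05 s, during which the arm holds its last target. There are 200 camera calls.

### The job

Dress the whetstone on its slanted stand: holding the dressing block by its rib and its plate flat on the stone, rub it slowly the full length of the stone, from the high end down to the low end and back up to the high end, pressing steadily all the way with about a kilogram's weight and never bearing down hard. Then set the block, rib up, flat on the floor of its open case, let go and shut the lid fully. Do not disturb the spice jar, the tub or the peeler.

Things in the scene. Friction and masses are not known exactly. Their poses are not given: they have to be found in the camera images.
- dressing_block: The dressing block: grey flat plate 50 (x) x 64 (y) x 14 mm (z) with an upright wooden rib on top, 16 (x) x 58 (y) mm, from 13 to 43 mm above the underside; 0.25 kg, starts lying plate down on the table. Origin: centre of its underside, z up through the rib. Grip the rib across its 16 mm (along x).
- stone_bed: Steel bed of the stand, 160 (x) x 84 (y) x 12 mm, locked at 23 to 37 degrees, low end to the robot's left. Origin: its centre, at z = 80 mm; x up the slope, y across, z square out of the stone. The whetstone 140 (x) x 60 (y) mm lies on it on rubber cushions (1 mm per 5 N), face parallel to the bed; worn: its face is some 21 to 31 mm from the origin along z.
- stone_mid (a point): Middle of the bed, under the middle of the whetstone (same axes). With its plate whole on the stone the block's centre can go from x = -45 to +45 mm; full length means that its centre gets past 32 mm from the middle at either end.
- stand: The stand that carries the bed, fixed to the table: wooden base 170 (x) x 124 (y) x 12 mm, with a cheek 95 mm high and 56 mm long either side of the bed's middle, 110 mm apart over their outsides, 150 mm over the pivot knobs. Origin: centre of its underside.
- case: The block's case: open wooden box 150 (x) x 130 (y) x 60 mm high, walls and floor 5 mm, fixed to the table. Origin: centre of its underside; x points to the hinge side, away from the robot.
- case_lid (a joint): Angle of the case's lid, rad: 0 shut, starts leaning open at about 1.9 (1.57 is upright). The lid is 7 mm thick, covers the case, hinges on the rim at x = +75 mm, z = 60 mm of the case, and falls shut by itself once pushed below about 1.5.
- case_lid_handle (a point): The grip point of the small knob on the lid, near its free edge on the outside; the knob stands out some 40 mm from the lid.
- spice_jar: Bystander: small jar with a screw cap, 45 mm across, 106 mm high; origin at the centre of its underside.
- tub: Bystander: small tub with a foil top, 72 mm across, 71 mm high; origin at the centre of its underside.
- peeler: Bystander: hand peeler lying on the table, 170 mm long (x), 25 mm wide, 18 mm high; origin at the middle of its underside.
Mind the look-alikes: they are no part of the job. Of the things that look like the dressing_block, the middle-sized one is meant.

How it is judged (in metres and radians):
On the way, in this order (a step that is already met when the one before it is completed fails the run):
1. down: block pressed flat (0.12 rad) on the stone at the high end (bed x above 32 mm, y within 20 mm) with 3 to 22 N (contact force between dressing_block and stone_bed between 3 and 22 N and angle between the z axis of dressing_block and the z axis of stone_bed, either way round below 0.12 rad and y of dressing_block in the frame of stone_bed between -0.02 and 0.02 m and x of dressing_block in the frame of stone_bed above 0.032 m), for 0.15 s.
2. down: block pressed flat (0.12 rad) on the stone over the upper half (bed x 2 to 30 mm, y within 20 mm) with 3 to 22 N (contact force between dressing_block and stone_bed between 3 and 22 N and angle between the z axis of dressing_block and the z axis of stone_bed, either way round below 0.12 rad and y of dressing_block in the frame of stone_bed between -0.02 and 0.02 m and x of dressing_block in the frame of stone_bed between 0.002 and 0.03 m), for 0.15 s.
3. down: block pressed flat (0.12 rad) on the stone over the lower half (bed x -30 to -2 mm, y within 20 mm) with 3 to 22 N (contact force between dressing_block and stone_bed between 3 and 22 N and angle between the z axis of dressing_block and the z axis of stone_bed, either way round below 0.12 rad and y of dressing_block in the frame of stone_bed between -0.02 and 0.02 m and x of dressing_block in the frame of stone_bed between -0.03 and -0.002 m), for 0.15 s.
4. down: block pressed flat (0.12 rad) on the stone at the low end (bed x below -32 mm, y within 20 mm) with 3 to 22 N (contact force between dressing_block and stone_bed between 3 and 22 N and angle between the z axis of dressing_block and the z axis of stone_bed, either way round below 0.12 rad and y of dressing_block in the frame of stone_bed between -0.02 and 0.02 m and x of dressing_block in the frame of stone_bed below -0.032 m), for 0.15 s.
5. back up: block pressed flat (0.12 rad) on the stone over the lower half (bed x -30 to -2 mm, y within 20 mm) with 3 to 22 N (all of step 3), for 0.15 s.
6. back up: block pressed flat (0.12 rad) on the stone over the upper half (bed x 2 to 30 mm, y within 20 mm) with 3 to 22 N (all of step 2), for 0.15 s.
7. back up: block pressed flat (0.12 rad) on the stone at the high end (bed x above 32 mm, y within 20 mm) with 3 to 22 N (all of step 1), for 0.15 s.
At the end, for the whole second after the job is handed in: The block lies plate down on the case's floor (origin within 50 mm in x and 45 mm in y of the case's centre, under 12 mm above the case's underside, tilt under 0.15 rad), at rest, and the lid is shut (joint under 0.06 rad) (x of dressing_block in the frame of case between -0.05 and 0.05 m and y of dressing_block in the frame of case between -0.045 and 0.045 m and z of dressing_block in the frame of case below 0.012 m and angle between dressing_block's own z axis and vertical below 0.15 rad and value of joint case_lid below 0.06 rad and linear speed of dressing_block below 0.02 m/s); the robot touches nothing.
It fails at once if the block is driven onto the stone or its bed with more than 45 N (contact force between dressing_block and stone_bed above 45 N).
It fails at once if the spice jar, tub or peeler is moved more than 30 mm (distance of any of spice_jar, tub, peeler from where it was at the start of the episode above 0.03 m).
It also fails if it takes over 72 s, if anything falls off the work surface, if the arm or the gripper's body presses on something with over 40 N, if the wrist force passes 120 N, or if a joint passes its speed limit or range.

## Working session

There is one attempt and no reset: what is moved stays moved. The work goes in short steps, Python scripts to look and compute and a tool call to move; the robot and the scene stay as the last step left them, time stands still between calls to the robot, and variables do not carry over. Pictures are saved under pics/ and viewed, at most 10 in all, crops included, and the job is handed in when it is done.

Besides the shell and the picture viewer there is one more tool, called after "Call:" as name(argument=value, ...), one argument or row to a line, values as JSON. play_rows: Moves the arm, as the interface text tells. Its arguments: {"type":"object","properties":{"motion":{"type":"array","items":{"type":"array","items":{"type":"array","items":{"type":"number"}}}},"jaw":{"type":"number"},"squeeze":{"type":"number"}},"required":["motion"]}

```bash
ls && mkdir -p pics
python3 - <<'E'
from bench import sensors, optics, job, r
import cv2, pickle, numpy as np
d={}
for n in("side","top"):
    s=optics.snapshot(n); d[n]=s
    cv2.imwrite(f"pics/{n}0.png",s["pixels"][:,:,::-1])
    print(n,np.round(s["mtx"],1).tolist(),s["k1"],np.round(s["R"],3).tolist(),np.round(s["t"]))
pickle.dump(d,open("cam.pkl","wb"))
print(sensors.sense(), r.pinch_z)
E
```

```text
pics
side [[453.4, 0.0, 313.9], [0.0, 453.4, 195.6], [0.0, 0.0, 1.0]] -0.05587733090871843 [[0.995, -0.103, 0.001], [-0.063, -0.613, -0.788], [0.082, 0.784, -0.616]] [-569.  150.  917.]
top [[398.3, 0.0, 321.3], [0.0, 398.3, 207.0], [0.0, 0.0, 1.0]] -0.07056674727244085 [[0.019, -1.0, -0.018], [-0.999, -0.019, -0.041], [0.041, 0.019, -0.999]] [ 34. 563. 922.]
{'time': 0.1, 'joint_pos': array([-7.49109137e+01,  7.51073132e+00,  8.53246431e+01,  2.59129568e-04,
        8.72608450e+01, -4.89494372e+00]), 'qd': array([-0.04665725, -0.04308445, -0.1545736 ,  0.07816878,  0.03551436,
       -0.05214426]), 'joint_efforts': array([ 1.32339697e-03, -5.70950174e+01, -5.01942015e+01, -1.16773908e-04,
        8.07938719e-03,  4.82338658e-05]), 'tool_pos': array([ 204.91159581, -563.32415371,  192.33452915]), 'tcp_rot': array([-1.79904154e+02, -8.46817193e-03,  1.99840103e+01]), 'ft_force': array([ 0.21378285, -0.51425935,  0.68212706]), 'wrist_torque': array([-0.0322331 , -0.05237841,  0.05649804]), 'grip_force': 0.0, 'finger_gap': 85.5669839752952} 18.700000000000003
```

View pics/top0.png

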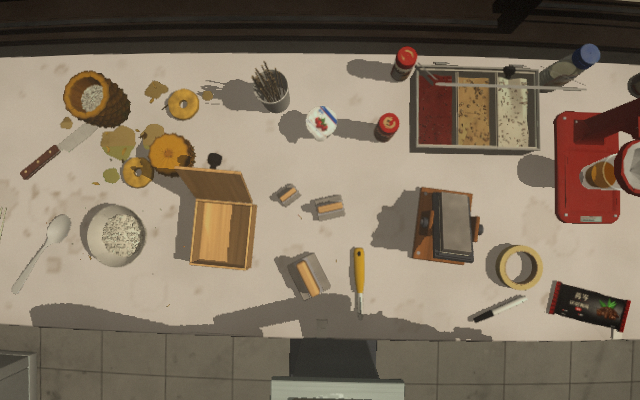

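View pics/side0.png

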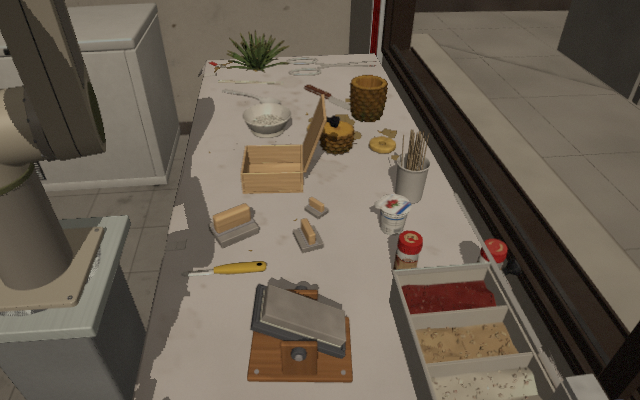

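Candidates for the block, in the top view: (288,195) small, (329,207) middle and (307,275) large. The middle one at (329,207), also at (308,236) in the side view, is the one meant. Stand at (447,225), case at (222,235), peeler (360,280), tub (321,122), jar (387,126). Next is a close crop of the blocks and the stand.

```bash
cat > h.py <<'E'
import numpy as np, cv2, pickle
from scipy.optimize import least_squares
from scipy.spatial.transform import Rotation as Ro
C=pickle.load(open("cam.pkl","rb"))
def proj(n,X):
    c=C[n]; p=np.atleast_2d(X)@np.array(c["R"]).T+np.array(c["t"]); u=p[:,:2]/p[:,2:]
    u=u*(1+c["k1"]*(u**2).sum(1,keepdims=True)); M=c["mtx"]
    return u*[M[0,0],M[1,1]]+[M[0,2],M[1,2]]
def onz(n,px,z):
    f=lambda q: proj(n,[q[0],q[1],z])[0]-px
    return least_squares(f,[550,0]).x
def tri(a,b):
    s=least_squares(lambda q: np.r_[proj("top",q)[0]-a,proj("side",q)[0]-b],[550,0,50]); return s.x,np.abs(s.fun).max()
E
python3 - <<'E'
from h import *
t=C["top"]["pixels"];s=C["side"]["pixels"]
def crop(im,x,y,w,h,k): return cv2.resize(im[y:y+h,x:x+w],(w*k,h*k),interpolation=cv2.INTER_CUBIC)
a=np.hstack([crop(t,400,175,100,100,4)[:300*4//3],crop(s,240,270,100,100,4)])
b=np.hstack([crop(t,270,175,100,50,4),crop(s,280,190,100,50,4)]) 
a=np.hstack([crop(t,405,178,90,93,4),crop(s,240,275,110,93,4)])[:, :800]
b=crop(t,270,175,100,55,4);b=np.hstack([b,crop(s,280,190,100,55,4)])
cv2.imwrite("pics/c1.png",np.vstack([a,b])[:,:,::-1])
E
```

```text
(no output)
```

View pics/c1.png

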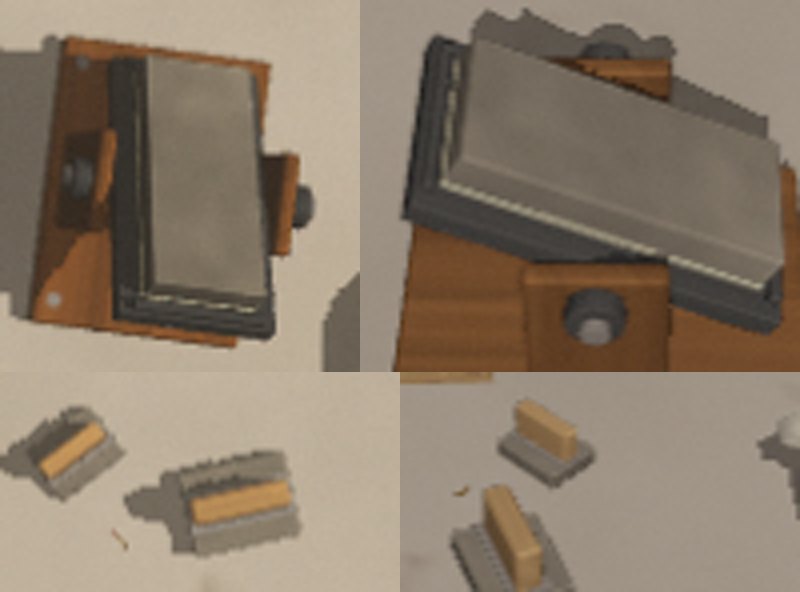

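The crop confirms the middle block, with its rib at (330,205) and the smaller look-alike at (288,195). The stone's face corners are sharp in both views, so I fit the poses from them.

Run:
```python
from h import *
T=np.array([[442,192],[466.75,195.5],[471.75,251.25],[443,250]])
S=np.array([[344.5,311.25],[345.5,340.5],[265.5,314.25],[269.25,284.5]])
P=[]
for a,b in zip(T,S):
    x,e=tri(a,b); P.append(x); print(np.round(x,1),round(e,2))
P=np.array(P); m=P.mean(0); print(m,[np.linalg.norm(P[i]-P[i-1]) for i in range(4)])
# model: bed origin (x,y,80), yaw, tilt, d ; x up slope
loc=np.array([[sx*70,sy*30] for sx,sy in((1,1),(1,-1),(-1,-1),(-1,1))])
def f(q,sg):
    Rm=(Ro.from_euler('z',q[2],degrees=True)*Ro.from_euler('y',-q[3],degrees=True)).as_matrix()
    W=np.array([q[0],q[1],80])+np.c_[loc,np.full(4,q[4])]@Rm.T
    return np.r_[proj("top",W)-(T[sg]),proj("side",W)-S[sg]].ravel()
for yaw0,perm in ((180,[2,3,0,1]),(0,[0,1,2,3])):
    s=least_squares(f,[m[0],m[1],yaw0,30,26],args=(perm,),loss='soft_l1'); print(np.round(s.x,2),round(s.cost,2),np.round(s.fun,1))
# block: top crop offset 270,175 (y-372)/4 ; rib top corners
o=lambda x,y:np.array([270+x/4,175+(y-372)/4]); q=lambda x,y:np.array([280+(x-400)/4,190+(y-372)/4])
for z,pts in((43,[(190,500),(290,482),(291,506),(196,524)]),(14,[(179,466),(285,452),(300,534),(196,556)])):
    print(z,[np.round(onz("top",o(*p),z),1).tolist() for p in pts])
print([np.round(onz("side",q(*p),43),1).tolist() for p in((484,488),(508,487),(541,549),(516,558))])
# case rim outer corners, top
print("case",[np.round(onz("top",np.array(p),60),1).tolist() for p in((194,199),(256,206),(249,269),(190,264))])
```

```text
[ 599.4 -221.5   71.2] 0.83
[ 592.6 -276.9   70.3] 0.73
[ 473.2 -264.7  136.7] 0.21
[ 478.1 -206.3  135. ] 1.89
[ 535.84095949 -242.33119776  103.30098666] [np.float64(137.9116084997931), np.float64(55.79678372684803), np.float64(137.21410896694178), np.float64(58.616166347211674)]
[ 523.7  -240.57  173.9    29.42   25.72] 5.71 [ 0.3  0.2 -0.  -2.2 -1.6 -1.   0.3 -1.1 -0.6  0.3 -1.1 -1.1 -0.6 -0.2
  0.2  1.6]
[ 523.7  -240.57   -6.1   -29.42   25.72] 5.71 [-1.6 -1.   0.3 -1.1  0.3  0.2 -0.  -2.2 -0.6 -0.2  0.2  1.6 -0.6  0.3
 -1.1 -1.1]
43 [[560.6, 52.8], [571.8, -3.6], [558.3, -4.4], [547.1, 49.2]]
14 [[581.6, 60.5], [590.9, -1.4], [543.1, -11.0], [529.1, 49.5]]
[[549.9, 50.7], [562.8, 50.2], [575.3, -0.2], [561.8, -5.7]]
case [[572.8, 331.2], [559.6, 189.8], [419.0, 202.1], [426.6, 336.0]]
```

Run:
```python
from h import *
t=C["top"]["pixels"];s=C["side"]["pixels"]
k=4
a=cv2.resize(t[145:280,165:265],None,fx=k,fy=k,interpolation=2);b=cv2.resize(s[90:200,235:335],None,fx=k,fy=k,interpolation=2)
b=np.vstack([b,np.zeros((a.shape[0]-b.shape[0],400,3),np.uint8)])
cv2.imwrite("pics/c2.png",np.hstack([a,b])[:,:,::-1])
```

```text
(no output)
```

View pics/c2.png

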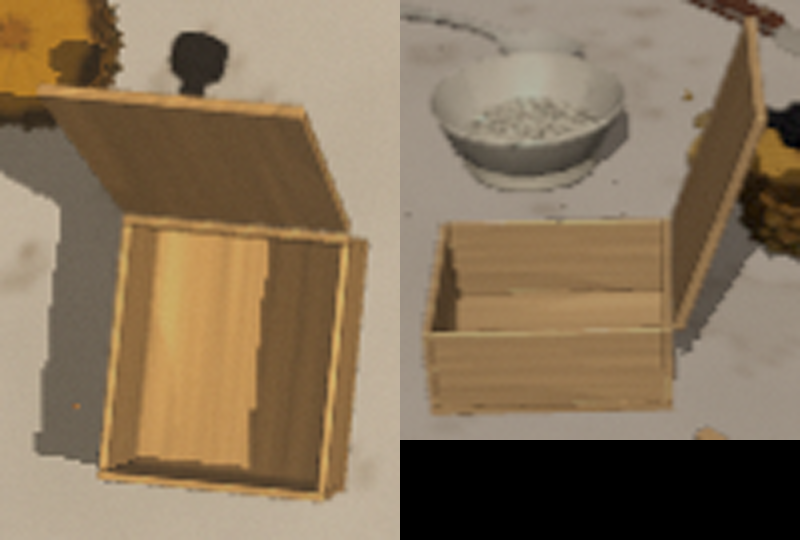

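The stone face fits well: bed at about (524,-241), tilt 29.4°, face 25.7 mm out, and the high end is toward the robot. The block is at about (561,24) with its x axis at yaw ~11°. The case crop shows rim corners at (195.5,199), (252.5,204), (246,269.5) and (190,264) in the top picture. Next I compute the reach.

```bash
cat >> h.py <<'E'
TD=lambda yaw: Ro.from_euler('xyz',[180,0,yaw],degrees=True)
RB=Ro.from_euler('z',173.9,degrees=True)*Ro.from_euler('y',-29.4,degrees=True)
def load(): 
    q=np.load("cmd.npy"); return q[:3],Ro.from_rotvec(q[3:])
def save(p,R): np.save("cmd.npy",np.r_[p,R.as_rotvec()])
def plan(wps,speed=45,turn=8):
    """waypoints (pos,Ro) -> printed calls of identical far rows, tracking the commanded pose"""
    p,R=load()
    for P,Q in wps:
        P=np.array(P,float)
        n=int(np.ceil(max(np.linalg.norm(P-p)/speed,np.degrees((R.inv()*Q).magnitude())/turn)/5-1e-6)) or 1
        p0,R0=p,R; dr=(R0.inv()*Q).as_rotvec()
        for i in range(1,n+1):
            tp=p0+(P-p0)*i/n; tr=R0*Ro.from_rotvec(dr*i/n)
            sh=np.round(R.inv().apply(tp-p)/10,2); rv=np.round(np.degrees((R.inv()*tr).as_rotvec()),1)
            print(np.r_[sh,rv].tolist())
            p=p+R.apply(sh*10); R=R*Ro.from_rotvec(np.radians(rv))
    save(p,R)
E
python3 - <<'E'
from h import *
from bench import r
print([a for a in dir(r) if a[0]!='_'])
c=np.array([onz("top",np.array(p),60) for p in((195.5,198.75),(252.5,204.25),(246.25,269.5),(190,264.25))])
print(c.round(1), c.mean(0), [np.linalg.norm(c[i]-c[i-1]) for i in range(4)], [np.degrees(np.arctan2(*(c[a]-c[b])[::-1])) for a,b in((0,3),(1,2),(0,1),(3,2))])
print("knob", [np.round(tri(a,b)[0],1) for a,b in [((165+200/4,145+48/4),(235+390/4,90+125/4))]])
save(np.array([205.082,-563.867,193.292]),TD(19.98))
plan([((561,24,150),TD(101.5)),((561,24,60),TD(101.5))])
E
```

```text
['PlanningError', 'pinch_z']
[[573.4 327.8]
 [563.3 197.8]
 [417.7 208.2]
 [426.  336. ]] [495.12095866 267.46803638] [np.float64(147.59697147845628), np.float64(130.38069761372915), np.float64(145.97401216889065), np.float64(128.0640092463197)] [np.float64(-3.1991064888398273), np.float64(-4.098878583093698), np.float64(85.5850267062859), np.float64(86.29728214712291)]
knob [array([648.3, 256.3, 162.9])]
[13.38, -10.77, 1.08, 0.0, 0.0, -20.4]
[16.3, -5.43, 1.08, 0.0, 0.0, -20.4]
[17.17, 0.59, 1.09, 0.0, 0.0, -20.3]
[15.9, 6.51, 1.08, -0.0, 0.0, -20.4]
[0.0, 0.01, 9.0, -0.0, 0.0, -0.0]
```

Call:
play_rows(
  motion=[
    [[13.38,-10.77,1.08,0,0,-20.4],[13.38,-10.77,1.08,0,0,-20.4],[13.38,-10.77,1.08,0,0,-20.4],[13.38,-10.77,1.08,0,0,-20.4],[13.38,-10.77,1.08,0,0,-20.4]],
  ],
  jaw=0.7,
  squeeze=80,
)

```text
time: 0.6
tool_pos: [295.4, -414.1, 181.9]
tcp_rot: [-179.9, -0.1, 40.6]
ft_force: [0.2, -0.2, 0.4]
finger_gap: 59.6
grip_force: 0.0
```

Call:
play_rows(
  motion=[
    [[16.3,-5.43,1.08,0,0,-20.4],[16.3,-5.43,1.08,0,0,-20.4],[16.3,-5.43,1.08,0,0,-20.4],[16.3,-5.43,1.08,0,0,-20.4],[16.3,-5.43,1.08,0,0,-20.4]],
  ],
)

```text
time: 1.1
tool_pos: [383.9, -268.2, 171.3]
tcp_rot: [-180.0, -0.0, 61.0]
ft_force: [-0.1, -0.4, -0.1]
finger_gap: 59.7
grip_force: 0.0
```

Call:
play_rows(
  motion=[
    [[17.17,0.59,1.09,0,0,-20.3],[17.17,0.59,1.09,0,0,-20.3],[17.17,0.59,1.09,0,0,-20.3],[17.17,0.59,1.09,0,0,-20.3],[17.17,0.59,1.09,0,0,-20.3]],
  ],
)

```text
time: 1.6
tool_pos: [472.8, -122.0, 160.4]
tcp_rot: [-180.0, -0.0, 81.2]
ft_force: [-0.1, -0.7, 0.7]
finger_gap: 60.2
grip_force: 0.0
```

Call:
play_rows(
  motion=[
    [[15.9,6.51,1.08,0,0,-20.4],[15.9,6.51,1.08,0,0,-20.4],[15.9,6.51,1.08,0,0,-20.4],[15.9,6.51,1.08,0,0,-20.4],[15.9,6.51,1.08,0,0,-20.4]],
  ],
)

```text
time: 2.1
tool_pos: [561.9, 24.3, 149.4]
tcp_rot: [-180.0, -0.0, 101.6]
ft_force: [-0.4, 0.1, -0.0]
finger_gap: 59.8
grip_force: 0.0
```

Call:
play_rows(
  motion=[
    [[0,0,9,0,0,0],[0,0,9,0,0,0],[0,0,9,0,0,0],[0,0,9,0,0,0]],
  ],
)

```text
time: 2.5
tool_pos: [560.2, 22.1, 60.1]
tcp_rot: [-179.9, 0.0, 101.4]
ft_force: [0.6, 0.0, -0.1]
finger_gap: 59.7
grip_force: 0.0
```

Call:
play_rows(
  motion=[
    [[0,0,2.2,0,0,0],[0,0,4.2,0,0,0],[0,0,4.2,0,0,0]],
  ],
)

```text
time: 2.8
tool_pos: [560.9, 23.0, 18.6]
tcp_rot: [-180.0, 0.0, 101.4]
ft_force: [-1.2, 1.1, 0.4]
finger_gap: 59.9
grip_force: 0.0
```

Call:
play_rows(
  motion=[
    [[0,0,0,0,0,0],[0,0,0,0,0,0],[0,0,0,0,0,0],[0,0,0,0,0,0],[0,0,0,0,0,0]],
  ],
  jaw=0,
  squeeze=80,
)

```text
time: 3.3
tool_pos: [561.3, 24.0, 18.6]
tcp_rot: [180.0, 0.0, 101.5]
ft_force: [-0.1, -0.9, -0.7]
finger_gap: 0.0
grip_force: 0.0
```

Run:
```python
from bench import *
from bench import sensors,optics
import cv2,numpy as np
s=sensors.sense(); print(s["tool_pos"],s["tcp_rot"],s["finger_gap"],s["grip_force"],s["ft_force"])
im=optics.snapshot("side")["pixels"][130:280,230:400]
cv2.imwrite("pics/g1.png",cv2.resize(im,None,fx=4,fy=4,interpolation=2)[:,:,::-1])
```

```text
[561.2621112   24.03995882  18.57670299] [1.79956704e+02 1.01899165e-02 1.01490272e+02] 0.04094483121445691 0.0 [-0.06968054 -0.89835806 -0.68231676]
```

View pics/g1.png

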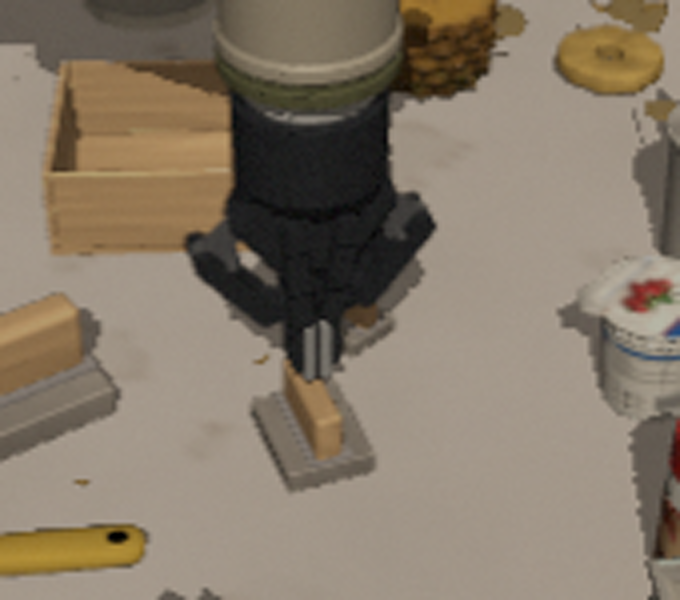

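Run:
```python
from h import *
from bench import optics
for z in(0,18.6,37,43): print(z,proj("side",[561.3,24,z]).round(1),proj("top",[561.3,24,z]).round(1))
s=optics.snapshot("top"); print(s["t"]-C["top"]["t"])
im=s["pixels"][150:250,260:390]
a=cv2.resize(im,None,fx=5,fy=5,interpolation=2)
s=optics.snapshot("side");print(s["t"]-C["side"]["t"])
cv2.imwrite("pics/g2.png",a[:,:,::-1])
```

```text
0 [[307.6 241.7]] [[330.1 207.7]]
18.6 [[307.5 235.4]] [[330.2 207.4]]
37 [[307.4 229. ]] [[330.2 207. ]]
43 [[307.4 226.9]] [[330.2 206.9]]
[0. 0. 0.]
[0. 0. 0.]
```

View pics/g2.png

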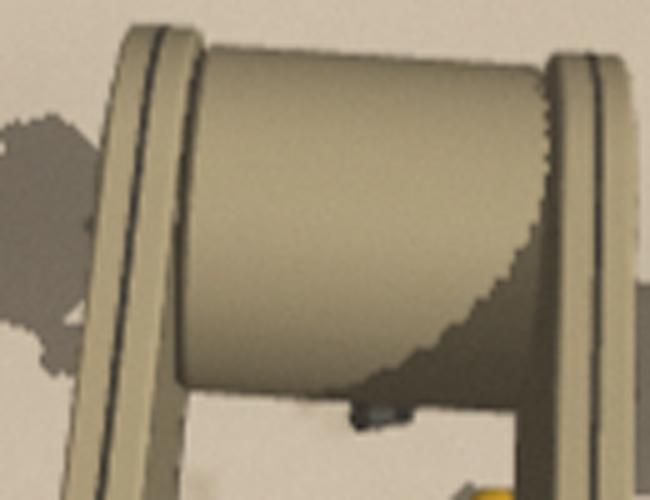

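The fingertips show at side pixel (309,224), which is about 30 mm above where the reported TCP would put them. They hang just over the rib, so the fingers closed on air. I probe down gently to find contact.

Call:
play_rows(
  motion=[
    [[0,0,0.1,0,0,0],[0,0,0.2,0,0,0],[0,0,0.3,0,0,0],[0,0,0.4,0,0,0]],
  ],
)

```text
time: 3.85
tool_pos: [560.8, 24.1, 13.8]
tcp_rot: [-180.0, -0.0, 101.5]
ft_force: [-0.9, -0.5, 0.4]
finger_gap: 0.1
grip_force: 0.0
```

Run:
```python
from h import *
s=__import__("bench").optics.snapshot("side")["pixels"]
# dark column profile under gripper, rows 195..245
for x in(303,305,307,309,311,313,315): print(x,[int(v) for v in s[205:246:2,x].mean(1)])
```

```text
303 [27, 28, 24, 29, 25, 27, 27, 35, 28, 34, 65, 76, 71, 70, 90, 116, 115, 112, 110, 110, 108]
305 [20, 29, 32, 29, 28, 41, 38, 42, 45, 41, 89, 115, 99, 74, 73, 70, 89, 115, 117, 112, 108]
307 [15, 26, 29, 29, 103, 113, 112, 112, 112, 112, 113, 120, 124, 118, 99, 75, 73, 70, 89, 117, 117]
309 [28, 24, 14, 26, 57, 49, 48, 47, 48, 45, 51, 118, 120, 122, 121, 130, 108, 107, 100, 102, 115]
311 [26, 27, 29, 24, 111, 113, 112, 112, 111, 113, 97, 110, 123, 124, 126, 140, 115, 118, 112, 108, 114]
313 [31, 30, 30, 28, 35, 33, 44, 38, 37, 89, 101, 107, 108, 111, 128, 128, 113, 116, 111, 104, 111]
315 [30, 32, 28, 54, 53, 39, 46, 128, 88, 88, 150, 138, 110, 111, 113, 103, 99, 84, 109, 119, 117]
```

Call:
play_rows(
  motion=[
    [[0,0,0.15,0,0,0],[0,0,0.3,0,0,0],[0,0,0.45,0,0,0]],
  ],
)

```text
time: 4.2
tool_pos: [560.9, 24.0, 9.3]
tcp_rot: [-180.0, -0.0, 101.5]
ft_force: [-0.5, -0.8, 0.1]
finger_gap: -0.0
grip_force: 0.0
```

Run:
```python
from h import *
o=__import__("bench").optics
s=o.snapshot("side")["pixels"]
for x in(307,309,311,313): print(x,[int(v) for v in s[215:246,x].mean(1)])
im=s[185:255,270:350]
cv2.imwrite("pics/g3.png",cv2.resize(im,None,fx=8,fy=8,interpolation=2)[:,:,::-1])
```

```text
307 [102, 112, 114, 112, 112, 112, 113, 112, 108, 110, 108, 109, 112, 103, 121, 122, 118, 109, 100, 84, 73, 74, 71, 70, 72, 77, 90, 102, 116, 108, 116]
309 [53, 51, 47, 48, 45, 47, 46, 51, 47, 48, 47, 46, 45, 116, 120, 121, 121, 124, 122, 121, 129, 116, 109, 109, 106, 104, 101, 100, 101, 105, 117]
311 [109, 112, 112, 113, 112, 111, 113, 113, 112, 111, 112, 117, 75, 114, 122, 123, 123, 126, 124, 130, 140, 124, 117, 116, 119, 117, 112, 108, 108, 115, 114]
313 [34, 35, 33, 40, 37, 39, 41, 38, 36, 65, 69, 95, 96, 107, 107, 91, 113, 120, 129, 139, 128, 110, 114, 114, 114, 115, 113, 108, 104, 116, 110]
```

View pics/g3.png

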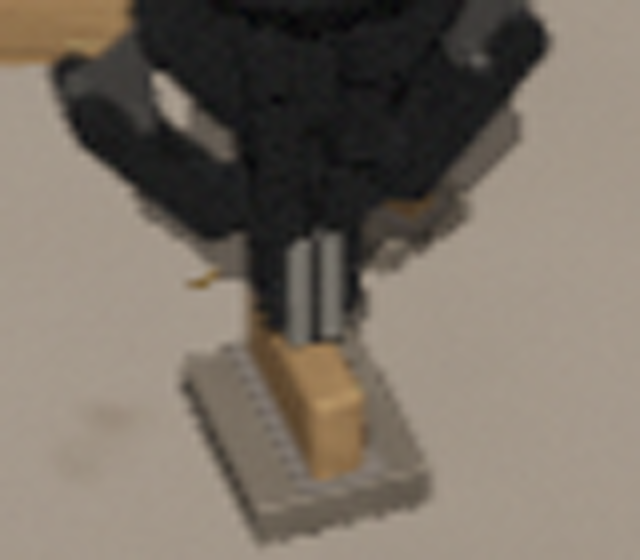

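Call:
play_rows(
  motion=[
    [[0,0,0.1,0,0,0],[0,0,0.2,0,0,0],[0,0,0.3,0,0,0]],
  ],
)

```text
time: 4.55
tool_pos: [560.9, 24.0, 6.4]
tcp_rot: [180.0, 0.0, 101.5]
ft_force: [-0.7, -0.4, 0.3]
finger_gap: -0.3
grip_force: 0.0
```

Call:
play_rows(
  motion=[
    [[0,0,0.1,0,0,0],[0,0,0.2,0,0,0]],
  ],
)

```text
time: 4.75
tool_pos: [561.0, 24.0, 5.0]
tcp_rot: [-180.0, 0.0, 101.5]
ft_force: [-5.3, -0.4, 13.1]
finger_gap: 0.1
grip_force: 6.5
```

Contact came with the reported TCP at z = 5, so the rib top (z = 43) shows the true tips ride about 38 mm above the reported TCP, as the picture said. I go up, open, and descend lower in guarded steps.

Call:
play_rows(
  motion=[
    [[0,0,-2,0,0,0],[0,0,-2,0,0,0],[0,0,-2,0,0,0],[0,0,-2,0,0,0],[0,0,-2,0,0,0]],
  ],
  jaw=0.7,
)

```text
time: 5.25
tool_pos: [560.2, 24.0, 23.5]
tcp_rot: [-179.9, -0.0, 101.5]
ft_force: [0.3, -0.3, -0.0]
finger_gap: 60.0
grip_force: 0.0
```

Call:
play_rows(
  motion=[
    [[0,0,0.8,0,0,0],[0,0,1.6,0,0,0],[0,0,2.4,0,0,0],[0,0,2.4,0,0,0]],
  ],
)

```text
time: 5.65
tool_pos: [559.1, 24.1, -1.8]
tcp_rot: [-179.8, -0.1, 101.5]
ft_force: [0.0, -0.5, 0.7]
finger_gap: 60.2
grip_force: 0.0
```

Call:
play_rows(
  motion=[
    [[0,0,0.4,0,0,0],[0,0,0.8,0,0,0],[0,0,1,0,0,0]],
  ],
)

```text
time: 5.95
tool_pos: [560.8, 24.0, -9.9]
tcp_rot: [-180.0, -0.0, 101.5]
ft_force: [0.9, -0.0, -0.1]
finger_gap: 59.6
grip_force: 0.0
```

Call:
play_rows(
  motion=[
    [[0,0,0.4,0,0,0],[0,0,0.7,0,0,0],[0,0,0.9,0,0,0]],
  ],
)

```text
time: 6.25
tool_pos: [560.8, 24.0, -18.8]
tcp_rot: [-180.0, -0.0, 101.5]
ft_force: [-1.0, 0.6, -0.1]
finger_gap: 60.0
grip_force: 0.0
```

Call:
play_rows(
  motion=[
    [[0,0,0,0,0,0],[0,0,0,0,0,0],[0,0,0,0,0,0],[0,0,0,0,0,0],[0,0,0,0,0,0]],
  ],
  jaw=0,
)

```text
time: 6.75
tool_pos: [561.4, 24.0, -18.0]
tcp_rot: [180.0, 0.0, 101.5]
ft_force: [0.4, -0.2, 4.1]
finger_gap: 14.3
grip_force: 78.7
```

Call:
play_rows(
  motion=[
    [[0,0,0,0,0,0],[0,0,0,0,0,0]],
  ],
)

```text
time: 6.95
tool_pos: [561.4, 24.0, -18.0]
tcp_rot: [180.0, 0.0, 101.5]
ft_force: [0.4, 0.5, 5.1]
finger_gap: 14.0
grip_force: 78.7
```

```bash
cat >> h.py <<'E'
RT=Ro.from_matrix(np.c_[-RB.as_matrix()[:,1],-RB.as_matrix()[:,0],-RB.as_matrix()[:,2]])
BED=np.array([523.7,-240.6,80])
def tcpA(x,z,y=0,h=18.2): return BED+RB.apply([x,y,z-h])   # tool-length hypothesis
E
python3 - <<'E'
from h import *
save(np.array([561,24,-18.5]),TD(101.5))
print(RT.as_euler('xyz',degrees=True),tcpA(40,90))
plan([((561,24,160),TD(101.5)),(tcpA(40,90),RT)])
E
```

```text
[-150.6    0.    83.9] [ 524.09608166 -240.64232892  162.18930178]
[-0.0, 0.0, -17.85, 0.0, 0.0, 0.0]
[-12.6, -4.45, -0.11, 14.6, 2.3, 8.6]
[-13.12, -2.48, 0.26, 14.6, 2.2, 8.6]
```

Call:
play_rows(
  motion=[
    [[0,0,-4,0,0,0],[0,0,-8.5,0,0,0],[0,0,-13,0,0,0],[0,0,-17.85,0,0,0],[0,0,-17.85,0,0,0]],
  ],
)

```text
time: 7.45
tool_pos: [565.3, 23.8, 168.1]
tcp_rot: [179.3, 0.2, 101.5]
ft_force: [1.4, -0.6, -1.4]
finger_gap: 14.1
grip_force: 78.8
```

Call:
play_rows(
  motion=[
    [[-3,-1.1,-0.03,3.6,0.6,2.1],[-6,-2.2,-0.05,7.3,1.1,4.3],[-9.5,-3.3,-0.08,11,1.7,6.5],[-12.6,-4.45,-0.11,14.6,2.3,8.6],[-12.6,-4.45,-0.11,14.6,2.3,8.6]],
  ],
)

```text
time: 7.95
tool_pos: [540.9, -112.2, 157.7]
tcp_rot: [-164.9, -1.2, 92.4]
ft_force: [-0.5, 0.4, -4.2]
finger_gap: 14.2
grip_force: 78.9
```

Call:
play_rows(
  motion=[
    [[-3.3,-0.62,0.06,3.6,0.6,2.1],[-6.6,-1.24,0.13,7.3,1.1,4.3],[-9.9,-1.86,0.2,11,1.6,6.5],[-13.12,-2.48,0.26,14.6,2.2,8.6],[-13.12,-2.48,0.26,14.6,2.2,8.6]],
  ],
)

```text
time: 8.45
tool_pos: [521.5, -243.7, 156.5]
tcp_rot: [-150.0, -0.0, 83.6]
ft_force: [0.0, 0.6, -4.3]
finger_gap: 14.2
grip_force: 78.9
```

Run:
```python
from h import *
from bench import sensors,optics
s=sensors.sense(); print(s["tool_pos"],s["tcp_rot"],s["finger_gap"],s["ft_force"])
a=optics.snapshot("side")["pixels"]
im=cv2.resize(a[180:355,215:400],None,fx=4,fy=4,interpolation=2)
B=BED+RB.apply([40,0,90])
q=np.array([[x,y,0] for x,y in((25,32),(25,-32),(-25,-32),(-25,32))])
p=proj("side",B+RB.apply(q)); print(p.round(1)); print("B",B)
cv2.imwrite("pics/s1.png",im[:,:,::-1])
```

```text
[ 521.52980417 -243.72943901  156.52627206] [-1.50031703e+02 -3.13449291e-02  8.36364986e+01] 14.1719350785523 [ 0.01047583  0.59146467 -4.27245703]
[[287.9 292. ]
 [289.9 258.7]
 [318.8 270. ]
 [319.1 303.4]]
B [ 532.97994263 -241.59173977  178.04539315]
```

View pics/s1.png

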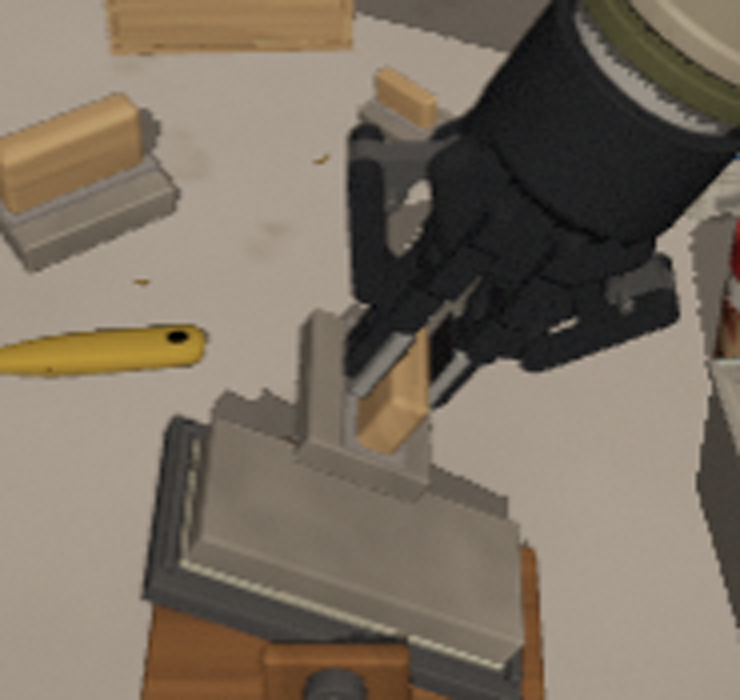

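The picture shows the block's near lower corners at (289.5,294.5) and (319.5,304.5). Predictions with the offset along the tool axis are (288,292) and (319,303), so the offset is tool length, and the plate is parallel to the stone. Now I close in.

```bash
cat >> h.py <<'E'
def st(F0=None):
    from bench import sensors
    s=sensors.sense(); R=Ro.from_euler('xyz',s["tcp_rot"],degrees=True)
    b=RB.inv().apply(s["tool_pos"]-R.as_matrix()[:,2]*18.2-BED); f=RB.inv().apply(s["ft_force"])
    print("t",round(s["time"],2),"bed xyz",b.round(1),"F",f.round(1),"tilt",np.degrees((R.inv()*RT).as_rotvec()).round(1),"grip",s["finger_gap"].round(1))
    return s["tool_pos"],R
E
python3 - <<'E'
from h import *
p,R=st()
c,Rc=load(); print("cmd-meas",c-p)
for z in (55,40): print(z, (R.inv().apply(tcpA(40,z)-p)/10).round(2), np.degrees((R.inv()*RT).as_rotvec()).round(1))
E
```

```text
Traceback (most recent call last):
  File "h.py", line 39, in st
    print("t",round(s["time"],2),"bed xyz",b.round(1),"F",f.round(1),"tilt",np.degrees((R.inv()*RT).as_rotvec()).round(1),"grip",s["finger_gap"].round(1))
                                                                                                                                 ^^^^^^^^^^^^^^^^^^^^^
AttributeError: 'float' object has no attribute 'round'
```

Call:
play_rows(
  motion=[
    [[0,0,0,0,0,0]],
  ],
)

```text
time: 8.6
tool_pos: [523.6, -239.9, 160.5]
tcp_rot: [-150.5, -0.1, 83.9]
ft_force: [0.4, -0.4, -3.5]
finger_gap: 14.5
grip_force: 78.9
```

Run:
```python
from h import *
p,R=st()
c,Rc=load(); print("cmd-meas",c-p)
for z in (55,40): print(z, (R.inv().apply(tcpA(40,z)-p)/10).round(2), np.degrees((R.inv()*RT).as_rotvec()).round(1))
```

```text
Traceback (most recent call last):
  File "h.py", line 39, in st
    print("t",round(s["time"],2),"bed xyz",b.round(1),"F",f.round(1),"tilt",np.degrees((R.inv()*RT).as_rotvec()).round(1),"grip",s["finger_gap"].round(1))
                                                                                                                                 ^^^^^^^^^^^^^^^^^^^^^
AttributeError: 'float' object has no attribute 'round'
```

Call:
play_rows(
  motion=[
    [[0,0,1.5,0,0,0],[0,0,3,0,0,0],[0,0,4.5,0,0,0],[0,0,5,0,0,0],[0,0,5,0,0,0]],
  ],
)

```text
time: 9.1
tool_pos: [499.2, -236.8, 118.8]
tcp_rot: [-150.6, -0.0, 84.0]
ft_force: [-0.0, 0.3, -3.3]
finger_gap: 14.6
grip_force: 79.1
```

```bash
sed -i 's/s\["finger_gap"\].round(1)/round(s["finger_gap"],1)/' h.py
python3 - <<'E'
from h import *
from bench import optics
p,R=st()
a=optics.snapshot("side")["pixels"]
cv2.imwrite("pics/s2.png",cv2.resize(a[230:350,240:370],None,fx=6,fy=6,interpolation=2)[:595,:,::-1])
E
```

```text
t 9.1 bed xyz [40.6 -1.1 39.8] F [-1.5 -0.3 -2.9] tilt [-0.   0.   0.1] grip 14.6
```

View pics/s2.png

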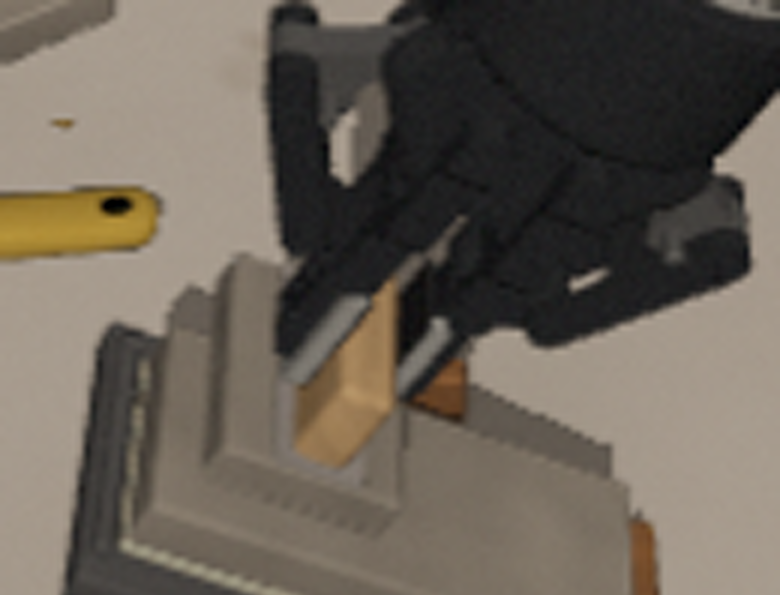

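The block sits parallel over the high end, with the plate's left corner at about (274,307) and the stone's at about (263,317). I lower it gently.

Call:
play_rows(
  motion=[
    [[0,0,0.3,0,0,0],[0,0,0.6,0,0,0],[0,0,0.9,0,0,0],[0,0,0.9,0,0,0]],
  ],
)

```text
time: 9.55
tool_pos: [494.7, -237.4, 110.3]
tcp_rot: [-150.5, -0.0, 83.9]
ft_force: [0.3, 0.4, -3.6]
finger_gap: 14.5
grip_force: 79.1
```

Call:
play_rows(
  motion=[
    [[0,0,0.1,0,0,0],[0,0,0.2,0,0,0],[0,0,0.3,0,0,0],[0,0,0.3,0,0,0]],
  ],
)

```text
time: 9.95
tool_pos: [493.5, -237.3, 108.0]
tcp_rot: [-150.5, 0.0, 83.9]
ft_force: [0.4, 0.2, -2.8]
finger_gap: 14.7
grip_force: 79.1
```

```bash
python3 -c "
from h import *
st()"
```

```text
t 9.95 bed xyz [40.2 -0.  27.7] F [-1.7 -0.2 -2.3] tilt [-0.1  0.   0. ] grip 14.7
```

Call:
play_rows(
  motion=[
    [[0,0,0.1,0,0,0],[0,0,0.2,0,0,0],[0,0,0.2,0,0,0]],
  ],
)

```text
time: 10.25
tool_pos: [492.6, -237.3, 106.4]
tcp_rot: [-150.6, 0.0, 83.9]
ft_force: [0.7, -0.0, -2.7]
finger_gap: 14.2
grip_force: 79.2
```

Call:
play_rows(
  motion=[
    [[0,0,0.1,0,0,0],[0,0,0.15,0,0,0],[0,0,0.15,0,0,0]],
  ],
)

```text
time: 10.55
tool_pos: [492.2, -237.3, 105.6]
tcp_rot: [-150.6, 0.0, 83.9]
ft_force: [1.4, -0.9, 1.4]
finger_gap: 14.7
grip_force: 79.7
```

```bash
python3 -c "
from h import *
st()"
```

```text
t 10.55 bed xyz [40.2  0.1 25. ] F [-0.6  0.8  1.9] tilt [ 0.  0. -0.] grip 14.7
```

Call:
play_rows(
  motion=[
    [[0,0,0.06,0,0,0],[0,0,0.12,0,0,0],[0,0,0.12,0,0,0],[0,0,0.12,0,0,0]],
  ],
)

```text
time: 10.95
tool_pos: [491.8, -237.3, 104.8]
tcp_rot: [-150.6, 0.0, 83.9]
ft_force: [2.7, -0.3, 4.8]
finger_gap: 14.8
grip_force: 80.3
```

```bash
python3 -c "
from h import *
st()"
```

```text
t 10.95 bed xyz [40.2  0.1 24. ] F [-0.  -0.   5.6] tilt [ 0.  0. -0.] grip 14.8
```

Call:
play_rows(
  motion=[
    [[0,0.1,0.05,0,0,0],[0,0.3,0.05,0,0,0],[0,0.5,0.05,0,0,0],[0,0.8,0.05,0,0,0],[0,1.1,0.05,0,0,0]],
  ],
)

```text
time: 11.45
tool_pos: [500.8, -238.4, 99.5]
tcp_rot: [-150.6, 0.1, 83.9]
ft_force: [0.3, -0.7, 8.7]
finger_gap: 14.5
grip_force: 80.4
```

```bash
python3 -c "
from h import *
st()"
```

```text
t 11.45 bed xyz [29.6  0.3 23.9] F [4.  0.6 7.8] tilt [-0.  0. -0.] grip 14.5
```

Contact force is about 10 N. I continue down the slope.

Call:
play_rows(
  motion=[
    [[0,0.3,0,0,0,0],[0,0.6,0,0,0,0],[0,0.9,0,0,0,0],[0,1.2,0,0,0,0],[0,1.5,0,0,0,0]],
  ],
)

```text
time: 11.95
tool_pos: [513.8, -239.8, 92.2]
tcp_rot: [-150.6, 0.1, 83.9]
ft_force: [0.1, 0.6, 10.1]
finger_gap: 14.6
grip_force: 80.4
```

```bash
python3 -c "
from h import *
st()"
```

```text
t 11.95 bed xyz [14.6  0.3 24. ] F [ 4.9 -0.6  8.8] tilt [-0.  0. -0.] grip 14.6
```

Call:
play_rows(
  motion=[
    [[0,0.3,0,0,0,0],[0,0.6,0,0,0,0],[0,0.9,0,0,0,0],[0,1.2,0,0,0,0],[0,1.5,0,0,0,0]],
  ],
)

```text
time: 12.45
tool_pos: [526.9, -241.3, 85.0]
tcp_rot: [-150.6, 0.1, 83.9]
ft_force: [-0.2, 0.0, 10.4]
finger_gap: 14.5
grip_force: 80.4
```

Call:
play_rows(
  motion=[
    [[0,0.3,0,0,0,0],[0,0.6,0,0,0,0],[0,0.9,0,0,0,0],[0,1.2,0,0,0,0],[0,1.5,0,0,0,0]],
  ],
)

```text
time: 12.95
tool_pos: [539.9, -242.7, 77.8]
tcp_rot: [-150.6, 0.1, 83.9]
ft_force: [-0.3, 0.3, 10.2]
finger_gap: 14.3
grip_force: 80.4
```

```bash
python3 -c "
from h import *
st()"
```

```text
t 12.95 bed xyz [-15.3   0.3  24.3] F [ 5.3 -0.3  8.7] tilt [ 0.   0.1 -0. ] grip 14.3
```

Call:
play_rows(
  motion=[
    [[0,0.3,0,0,0,0],[0,0.6,0,0,0,0],[0,0.9,0,0,0,0],[0,1.2,0,0,0,0],[0,1.5,0,0,0,0]],
  ],
)

```text
time: 13.45
tool_pos: [553.0, -244.1, 70.6]
tcp_rot: [-150.6, 0.1, 83.9]
ft_force: [-0.1, -1.1, 9.9]
finger_gap: 14.2
grip_force: 80.5
```

Call:
play_rows(
  motion=[
    [[0,0.3,0,0,0,0],[0,0.6,0,0,0,0],[0,0.9,0,0,0,0],[0,1.1,0,0,0,0],[0,1.1,0,0,0,0]],
  ],
)

```text
time: 13.95
tool_pos: [562.7, -245.2, 65.1]
tcp_rot: [-150.6, 0.1, 83.9]
ft_force: [1.8, -0.8, 10.9]
finger_gap: 14.4
grip_force: 80.9
```

Call:
play_rows(
  motion=[
    [[0,0,0,0,0,0],[0,0,0,0,0,0]],
  ],
)

```text
time: 14.15
tool_pos: [562.7, -245.2, 65.1]
tcp_rot: [-150.7, 0.1, 83.9]
ft_force: [2.0, -1.0, 10.2]
finger_gap: 14.3
grip_force: 80.8
```

```bash
python3 -c "
from h import *
st()"
```

```text
t 14.15 bed xyz [-41.5   0.4  24.5] F [3.2 0.8 9.9] tilt [ 0.1  0.1 -0. ] grip 14.3
```

Now back up.

Call:
play_rows(
  motion=[
    [[0,-0.3,0,0,0,0],[0,-0.6,0,0,0,0],[0,-0.9,0,0,0,0],[0,-1.2,0,0,0,0],[0,-1.5,0,0,0,0]],
  ],
)

```text
time: 14.65
tool_pos: [551.4, -243.7, 71.6]
tcp_rot: [-150.9, 0.1, 84.0]
ft_force: [10.0, -0.6, 3.4]
finger_gap: 14.6
grip_force: 80.7
```

```bash
python3 -c "
from h import *
st()"
```

```text
t 14.65 bed xyz [-28.3   0.1  24.6] F [-7.1 -0.5  7.8] tilt [0.3 0.1 0. ] grip 14.6
```

Call:
play_rows(
  motion=[
    [[0,-0.3,0,0,0,0],[0,-0.6,0,0,0,0],[0,-0.9,0,0,0,0],[0,-1.2,0,0,0,0],[0,-1.5,0,0,0,0]],
  ],
)

```text
time: 15.15
tool_pos: [538.3, -242.3, 78.9]
tcp_rot: [-150.9, 0.1, 84.0]
ft_force: [9.0, 0.6, 3.0]
finger_gap: 14.6
grip_force: 80.6
```

Call:
play_rows(
  motion=[
    [[0,-0.3,0,0,0,0],[0,-0.6,0,0,0,0],[0,-0.9,0,0,0,0],[0,-1.2,0,0,0,0],[0,-1.5,0,0,0,0]],
  ],
)

```text
time: 15.65
tool_pos: [525.1, -240.9, 86.2]
tcp_rot: [-150.9, 0.1, 83.9]
ft_force: [8.5, -1.4, 2.4]
finger_gap: 14.4
grip_force: 80.5
```

```bash
python3 -c "
from h import *
st()"
```

```text
t 15.65 bed xyz [ 1.8  0.1 24.3] F [-6.4  0.5  6.3] tilt [0.3 0.1 0. ] grip 14.4
```

Call:
play_rows(
  motion=[
    [[0,-0.3,0.02,0,0,0],[0,-0.6,0.03,0,0,0],[0,-0.9,0.03,0,0,0],[0,-1.2,0.03,0,0,0],[0,-1.5,0.03,0,0,0]],
  ],
)

```text
time: 16.15
tool_pos: [512.1, -239.6, 93.3]
tcp_rot: [-150.9, 0.1, 83.9]
ft_force: [8.7, -1.0, 2.1]
finger_gap: 13.8
grip_force: 80.5
```

Call:
play_rows(
  motion=[
    [[0,-0.3,0,0,0,0],[0,-0.6,0,0,0,0],[0,-0.9,0,0,0,0],[0,-1.2,0,0,0,0],[0,-1.5,0,0,0,0]],
  ],
)

```text
time: 16.65
tool_pos: [498.9, -238.1, 100.5]
tcp_rot: [-150.8, 0.1, 83.9]
ft_force: [8.6, -0.7, 2.5]
finger_gap: 14.5
grip_force: 80.4
```

Call:
play_rows(
  motion=[
    [[0,-0.3,0,0,0,0],[0,-0.6,0,0,0,0],[0,-0.9,0,0,0,0],[0,-0.9,0,0,0,0],[0,-0.9,0,0,0,0]],
  ],
)

```text
time: 17.15
tool_pos: [490.7, -237.2, 105.1]
tcp_rot: [-150.8, 0.1, 83.9]
ft_force: [6.7, 0.5, 3.9]
finger_gap: 14.3
grip_force: 80.3
```

Call:
play_rows(
  motion=[
    [[0,0,0,0,0,0],[0,0,0,0,0,0]],
  ],
)

```text
time: 17.35
tool_pos: [490.7, -237.3, 105.1]
tcp_rot: [-150.8, 0.1, 83.9]
ft_force: [6.1, -1.4, 3.8]
finger_gap: 14.3
grip_force: 80.4
```

```bash
python3 -c "
from h import *
p,R=st()
# case: yaw about -3.7; place tool yaw 86.3, block centre target
c=np.array([495,267]);y=86.3
save(p,R)
up=p+RB.apply([0,0,70])
plan([(up,RT),((500,-60,190),TD(y)),((495,262,190),TD(y)),((495,262,40),TD(y))])"
```

```text
t 17.35 bed xyz [41.3  0.2 23.7] F [-3.6  0.7  6.4] tilt [0.2 0.1 0. ] grip 14.3
[-0.01, 0.02, -7.0, 0.2, 0.1, 0.0]
[17.73, -5.0, 0.08, -29.4, -0.6, -2.4]
[16.05, -1.28, 0.02, -0.0, -0.0, 0.0]
[16.05, -1.28, 0.02, -0.0, -0.1, 0.0]
[0.01, 0.0, 15.0, -0.0, 0.0, 0.0]
```

All seven strokes were held at roughly 8–11 N. I lift off and carry the block to the case.

Call:
play_rows(
  motion=[
    [[0,0,-1,0,0,0],[0,0,-2.5,0,0,0],[0,0,-5,0,0,0],[0,0,-7,0.2,0.1,0],[0,0,-7,0.2,0.1,0]],
  ],
)

```text
time: 17.85
tool_pos: [525.1, -241.0, 167.5]
tcp_rot: [-150.6, -0.0, 83.9]
ft_force: [1.6, -0.4, -2.2]
finger_gap: 14.6
grip_force: 79.2
```

Call:
play_rows(
  motion=[
    [[4.4,-1.2,0.02,-7,-0.2,-0.6],[8.8,-2.5,0.04,-14.6,-0.3,-1.2],[13.3,-3.7,0.06,-22,-0.5,-1.8],[17.73,-5,0.08,-29.4,-0.6,-2.4],[17.73,-5,0.08,-29.4,-0.6,-2.4]],
  ],
)

```text
time: 18.35
tool_pos: [496.6, -57.3, 188.5]
tcp_rot: [-179.9, -0.2, 86.3]
ft_force: [0.5, -0.0, -2.5]
finger_gap: 14.5
grip_force: 79.1
```

Call:
play_rows(
  motion=[
    [[4,-0.3,0,0,0,0],[8,-0.6,0,0,0,0],[12,-0.9,0,0,0,0],[16.05,-1.28,0,0,0,0],[16.05,-1.28,0,0,0,0]],
  ],
)

```text
time: 18.85
tool_pos: [494.2, 105.6, 188.2]
tcp_rot: [-179.6, -0.2, 86.6]
ft_force: [0.0, -0.2, -3.5]
finger_gap: 14.6
grip_force: 79.1
```

Call:
play_rows(
  motion=[
    [[4,-0.3,0,0,0,0],[8,-0.6,0,0,0,0],[12,-0.9,0,0,0,0],[16.05,-1.28,0,0,0,0],[16.05,-1.28,0,0,0,0]],
  ],
)

```text
time: 19.35
tool_pos: [491.9, 265.8, 188.4]
tcp_rot: [-179.6, -0.1, 86.5]
ft_force: [0.3, -1.2, -3.6]
finger_gap: 14.7
grip_force: 79.1
```

Call:
play_rows(
  motion=[
    [[0,0,0,0,0,0],[0,0,0,0,0,0]],
  ],
)

```text
time: 19.55
tool_pos: [493.3, 261.0, 189.2]
tcp_rot: [-179.7, -0.0, 86.3]
ft_force: [0.5, -0.0, -3.2]
finger_gap: 14.5
grip_force: 79.1
```

Run:
```python
from h import *
p,R=st(); print(p,R.as_euler('xyz',degrees=True))
print((R.inv().apply(np.array([491,265,30])-p)/10).round(2),np.degrees((R.inv()*TD(86.3)).as_rotvec()).round(1))
```

```text
t 19.55 bed xyz [ 135.2 -495.6   70. ] F [-2.  -0.  -2.6] tilt [29.1  0.6  2.3] grip 14.5
[493.32148904 261.03942537 189.15832298] [-1.79672963e+02 -2.31501890e-02  8.62715415e+01]
[ 0.37 -0.17 15.92] [-0.3 -0.  -0. ]
```

Call:
play_rows(
  motion=[
    [[0.4,-0.2,4,0,0,0],[0.4,-0.2,8,0,0,0],[0.4,-0.2,12,0,0,0],[0.4,-0.2,15,0,0,0],[0.4,-0.2,16,0,0,0]],
  ],
)

```text
time: 20.05
tool_pos: [488.5, 263.9, 25.9]
tcp_rot: [-179.4, 0.1, 86.2]
ft_force: [-0.2, -0.7, -3.5]
finger_gap: 14.6
grip_force: 79.0
```

Call:
play_rows(
  motion=[
    [[0,0,1,0,0,0],[0,0,2,0,0,0],[0,0,3,0,0,0],[0,0,3.5,0,0,0],[0,0,3.5,0,0,0]],
  ],
)

```text
time: 20.55
tool_pos: [491.1, 266.9, -5.1]
tcp_rot: [-179.7, -0.1, 86.3]
ft_force: [-0.0, -1.0, -3.6]
finger_gap: 14.4
grip_force: 79.0
```

Underside is about 13 mm up, so about 8 mm remains to the case floor.

Call:
play_rows(
  motion=[
    [[0,0,0.2,0,0,0],[0,0,0.4,0,0,0],[0,0,0.6,0,0,0],[0,0,0.7,0,0,0],[0,0,0.7,0,0,0]],
  ],
)

```text
time: 21.05
tool_pos: [491.2, 266.9, -11.8]
tcp_rot: [-179.8, -0.1, 86.3]
ft_force: [1.0, -0.1, -3.5]
finger_gap: 14.3
grip_force: 79.0
```

Call:
play_rows(
  motion=[
    [[0,0,0.05,0,0,0],[0,0,0.1,0,0,0],[0,0,0.1,0,0,0]],
  ],
)

```text
time: 21.35
tool_pos: [491.3, 266.9, -12.7]
tcp_rot: [-179.8, -0.1, 86.3]
ft_force: [0.5, -0.4, -2.6]
finger_gap: 14.3
grip_force: 79.0
```

Call:
play_rows(
  motion=[
    [[0,0,0.05,0,0,0],[0,0,0.1,0,0,0],[0,0,0.1,0,0,0]],
  ],
)

```text
time: 21.65
tool_pos: [491.4, 267.1, -12.9]
tcp_rot: [-179.8, -0.1, 86.3]
ft_force: [-3.9, -1.3, 5.2]
finger_gap: 14.9
grip_force: 80.3
```

Call:
play_rows(
  motion=[
    [[0,0,0,0,0,0],[0,0,0,0,0,0],[0,0,0,0,0,0],[0,0,0,0,0,0],[0,0,0,0,0,0]],
  ],
  jaw=0.5,
)

```text
time: 22.15
tool_pos: [491.4, 267.0, -13.7]
tcp_rot: [-179.8, -0.1, 86.3]
ft_force: [-0.3, -0.1, 0.2]
finger_gap: 43.1
grip_force: 0.0
```

Call:
play_rows(
  motion=[
    [[0,0,-2,0,0,0],[0,0,-6,0,0,0],[0,0,-10,0,0,0],[0,0,-14,0,0,0],[0,0,-18,0,0,0]],
  ],
)

```text
time: 22.65
tool_pos: [491.8, 266.5, 167.9]
tcp_rot: [-179.8, -0.1, 86.3]
ft_force: [0.7, 0.7, -0.1]
finger_gap: 42.5
grip_force: 0.0
```

Run:
```python
from h import *
from bench import optics
st()
b=optics.snapshot("side")["pixels"][60:210,220:360]
cv2.imwrite("pics/k1.png",cv2.resize(b,None,fx=4,fy=4,interpolation=2)[:,:,::-1])
```

```text
t 22.65 bed xyz [ 126.6 -500.8   50.5] F [-0.6 -0.7  0.2] tilt [29.2  0.5  2.4] grip 42.5
```

View pics/k1.png

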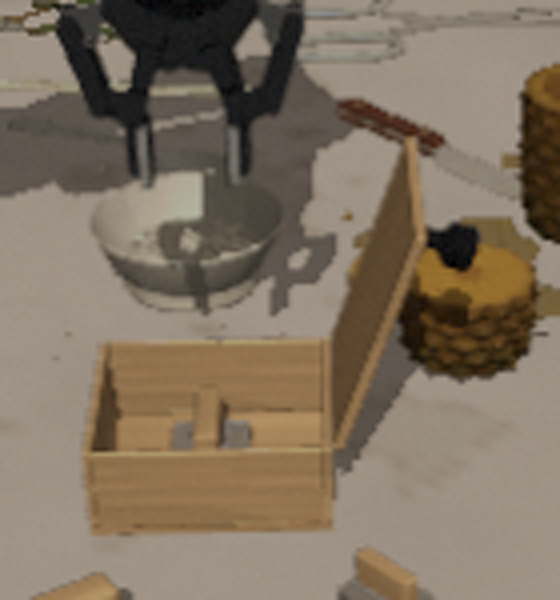

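The block stands rib up on the case floor with its rib at about (272,165), and the lid still leans open with its free edge at about (323,97). Next I pass over the lid, turn the gripper, and push the lid from behind, off the knob.

Run:
```python
from h import *
p,R=st(); save(p,R)
plan([((495,275,260),TD(86.3)),((665,303,260),TD(176)),((665,303,136),TD(176))])
```

```text
t 22.7 bed xyz [ 127.9 -502.6   59.5] F [ 0.7 -1.7  6.1] tilt [29.7  0.2  2.5] grip 42.9
[0.75, -0.04, -8.36, 0.3, -0.4, 0.0]
[1.3, 5.59, 0.0, 0.0, 0.0, -29.9]
[-1.67, 5.5, 0.0, -0.0, 0.0, -29.9]
[-4.18, 3.93, 0.01, -0.0, 0.0, -29.9]
[0.0, 0.0, 12.4, -0.0, 0.0, 0.0]
```

Call:
play_rows(
  motion=[
    [[0.75,0,-3,0,0,0],[0.75,0,-6,0,0,0],[0.75,0,-8.36,0.2,0,0],[0.75,0,-8.36,0.2,0,0]],
  ],
  jaw=0,
)

```text
time: 23.1
tool_pos: [494.8, 274.8, 254.5]
tcp_rot: [-179.9, -0.3, 86.3]
ft_force: [0.2, -0.1, 0.5]
finger_gap: 0.1
grip_force: 0.0
```

Call:
play_rows(
  motion=[
    [[0.3,1.4,0,0,0,-7.5],[0.6,2.8,0,0,0,-15],[1,4.2,0,0,0,-22.5],[1.3,5.59,0,0,0,-29.9],[1.3,5.59,0,0,0,-29.9]],
  ],
)

```text
time: 23.6
tool_pos: [550.0, 282.9, 247.6]
tcp_rot: [-179.6, -0.3, 116.3]
ft_force: [-0.8, 0.0, 0.5]
finger_gap: 0.3
grip_force: 0.0
```

Call:
play_rows(
  motion=[
    [[-0.4,1.4,0,0,0,-7.5],[-0.8,2.8,0,0,0,-15],[-1.2,4.2,0,0,0,-22.5],[-1.67,5.5,0,0,0,-29.9],[-1.67,5.5,0,0,0,-29.9]],
  ],
)

```text
time: 24.1
tool_pos: [606.4, 292.3, 247.7]
tcp_rot: [-179.8, -0.5, 146.0]
ft_force: [-0.3, -0.4, -0.7]
finger_gap: -0.3
grip_force: 0.0
```

Call:
play_rows(
  motion=[
    [[-1,1,0,0,0,-7.5],[-2,2,0,0,0,-15],[-3,3,0,0,0,-22.5],[-4.18,3.93,0,0,0,-29.9],[-4.18,3.93,0,0,0,-29.9]],
  ],
)

```text
time: 24.6
tool_pos: [662.8, 301.6, 247.5]
tcp_rot: [179.9, -0.5, 175.8]
ft_force: [0.0, 0.2, -1.3]
finger_gap: -0.2
grip_force: 0.0
```

Call:
play_rows(
  motion=[
    [[0,0,0,0,0,0],[0,0,0,0,0,0]],
  ],
)

```text
time: 24.8
tool_pos: [661.9, 301.9, 248.9]
tcp_rot: [179.9, -0.5, 175.8]
ft_force: [-0.5, 0.6, -0.1]
finger_gap: -0.1
grip_force: 0.0
```

Call:
play_rows(
  motion=[
    [[0,0,3,0,0,0],[0,0,6,0,0,0],[0,0,9,0,0,0],[0,0,11.2,0,0,0],[0,0,11.2,0,0,0]],
  ],
)

```text
time: 25.3
tool_pos: [658.6, 301.2, 131.9]
tcp_rot: [-179.9, -0.8, 175.9]
ft_force: [-0.8, -0.2, -0.8]
finger_gap: 0.1
grip_force: 0.0
```

Call:
play_rows(
  motion=[
    [[0.8,0,0,0,0,0],[1.6,0,0,0,0,0],[2.4,0,0,0,0,0],[3.2,0,0,0,0,0],[4,0,0,0,0,0]],
  ],
)

```text
time: 25.8
tool_pos: [621.8, 305.3, 138.3]
tcp_rot: [179.8, -0.3, 176.0]
ft_force: [0.1, -0.1, 1.2]
finger_gap: -0.1
grip_force: 0.2
```

Call:
play_rows(
  motion=[
    [[0.8,0,0,0,0,0],[1.6,0,0,0,0,0],[2.4,0,0,0,0,0],[3.2,0,0,0,0,0],[4,0,0,0,0,0]],
  ],
)

```text
time: 26.3
tool_pos: [581.4, 307.7, 137.3]
tcp_rot: [179.9, -0.4, 176.0]
ft_force: [0.7, -0.0, -0.6]
finger_gap: -0.1
grip_force: 0.1
```

Call:
play_rows(
  motion=[
    [[0.8,-0.1,0,0,0,0],[1.6,-0.2,0,0,0,0],[2.4,-0.3,0,0,0,0],[3.2,-0.3,0,0,0,0],[4,-0.3,0,0,0,0]],
  ],
)

```text
time: 26.8
tool_pos: [541.4, 307.5, 137.7]
tcp_rot: [179.9, -0.4, 176.0]
ft_force: [0.1, 0.7, -0.3]
finger_gap: 0.4
grip_force: 0.0
```

Call:
play_rows(
  motion=[
    [[0.6,0,0,0,0,0],[1.2,0,0,0,0,0],[1.2,0,0,0,0,0],[1.2,0,0,0,0,0],[1.2,0,0,0,0,0]],
  ],
)

```text
time: 27.3
tool_pos: [530.4, 308.3, 137.8]
tcp_rot: [179.9, -0.4, 176.0]
ft_force: [0.4, 0.3, -0.1]
finger_gap: 0.0
grip_force: 0.0
```

Call:
play_rows(
  motion=[
    [[0,0,0,0,0,0],[0,0,0,0,0,0],[0,0,0,0,0,0],[0,0,0,0,0,0],[0,0,0,0,0,0]],
  ],
)

```text
time: 27.8
tool_pos: [530.1, 308.3, 137.7]
tcp_rot: [179.9, -0.4, 176.0]
ft_force: [-0.0, 0.0, 0.1]
finger_gap: -0.1
grip_force: 0.0
```

Run:
```python
from h import *
from bench import optics
st()
b=optics.snapshot("side")["pixels"].astype(int)
cv2.imwrite("pics/k2.png",b[:,:,::-1].astype(np.uint8))
a=C["side"]["pixels"].astype(int)
# region of the formerly leaning lid, and of the case interior
print("lid region diff",np.abs(b[105:150,303:322]-a[105:150,303:322]).mean(), "interior diff",np.abs(b[150:170,255:300]-a[150:170,255:300]).mean())
# predicted shut lid corners/top in side
h=Ro.from_euler('z',-3.7,degrees=True)
for z in(60,67): print(z,proj("side",np.array([495,267,z])+h.apply([[75,-65,0],[-75,-65,0],[-75,65,0],[75,65,0]])).round(0).tolist())
for y in range(140,180,2): print(y,[int(v) for v in b[y,250:300:7].mean(1)],[int(v) for v in b[y,290:335:5].mean(1)])
```

```text
t 27.8 bed xyz [  82.4 -546.5   40.7] F [ 0. -0.  0.] tilt [22.5 23.2 90. ] grip -0.1
lid region diff 37.055360623781674 interior diff 11.957037037037036
60 [[302.0, 173.0], [239.0, 174.0], [244.0, 146.0], [302.0, 144.0]]
67 [[302.0, 171.0], [239.0, 172.0], [244.0, 143.0], [301.0, 142.0]]
140 [33, 50, 144, 138, 145, 146, 146, 146] [144, 146, 145, 148, 145, 146, 30, 66, 53]
142 [16, 15, 124, 128, 140, 128, 137, 122] [133, 128, 121, 147, 145, 145, 59, 36, 52]
144 [16, 13, 126, 127, 128, 128, 119, 119] [121, 119, 121, 147, 146, 145, 50, 37, 50]
146 [17, 16, 128, 130, 128, 124, 119, 121] [119, 120, 121, 147, 145, 145, 63, 46, 47]
148 [19, 40, 121, 121, 120, 121, 123, 126] [123, 124, 125, 146, 146, 147, 144, 47, 49]
150 [101, 70, 122, 124, 123, 127, 126, 125] [127, 124, 125, 147, 149, 147, 145, 25, 37]
152 [121, 66, 124, 123, 124, 124, 126, 125] [124, 125, 125, 145, 147, 146, 146, 110, 39]
154 [125, 100, 127, 126, 125, 123, 124, 123] [124, 123, 125, 146, 145, 144, 146, 145, 138]
156 [123, 100, 128, 129, 125, 127, 123, 123] [127, 122, 121, 142, 138, 143, 139, 146, 144]
158 [127, 126, 128, 
[... 274 characters left out ...]
31, 131, 131, 131, 129] [131, 128, 129, 136, 134, 139, 139, 139, 138]
166 [124, 126, 125, 124, 124, 124, 122, 121] [123, 122, 120, 135, 138, 138, 139, 138, 137]
168 [126, 126, 127, 127, 125, 123, 122, 120] [123, 121, 119, 133, 137, 137, 138, 138, 138]
170 [120, 121, 128, 135, 140, 139, 137, 128] [138, 133, 129, 134, 134, 138, 138, 140, 139]
172 [113, 107, 90, 88, 105, 68, 119, 120] [115, 121, 102, 141, 130, 136, 136, 139, 138]
174 [113, 115, 115, 116, 112, 109, 111, 111] [111, 110, 92, 140, 140, 140, 132, 138, 138]
176 [108, 110, 112, 111, 111, 112, 113, 114] [114, 115, 95, 130, 144, 141, 131, 138, 136]
178 [111, 112, 113, 113, 110, 109, 112, 108] [109, 110, 94, 144, 144, 144, 137, 135, 135]
```

The lid region now shows flat wood at rows 142–171, as predicted for a shut lid (142–172). I back off and hand in.

Call:
play_rows(
  motion=[
    [[0,0,-2,0,0,0],[0,0,-4,0,0,0],[0,0,-6,0,0,0],[0,0,-6,0,0,0],[0,0,-6,0,0,0]],
  ],
)

```text
time: 28.35
tool_pos: [530.8, 308.3, 197.9]
tcp_rot: [179.9, -0.4, 176.0]
ft_force: [0.1, 0.7, -0.9]
finger_gap: -0.2
grip_force: 0.0
```

```bash
python3 -c "
from bench import job
print(job.hand_in())"
```

```text
the job is handed in; nothing more can be done
None
```

I rubbed the stone its full length down and back at about 8–12 N, set the block rib up in its case, shut the lid and handed the job in at about 28 s; no verdict came back.

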